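# Fit the blue filter cartridge and latch it

## Task

First pull the red latch knob of the filter unit fully out until it stays. Then take the blue cartridge out of the rack, set it down upright on the green mat and let go, take it again by its long sides, and lower it into the unit's nest until it sits flat, white-striped end towards the knob; then push the knob fully home so its bolt locks the cartridge. Leave the other cartridges and the things on the bench where they are.

Things in the scene. Friction and masses are not known exactly. Their poses are not given: they have to be found in the camera images.
- latch (a joint): latch travel in m: 0 = home (bolt 12 mm into the nest), 0.024 = fully out (bolt clear). Slides level, outwards = unit -x. A sprung detent holds it at each end: it resists with up to 11 N, and past half way snaps on to the other end. The bolt cannot go home if the cartridge is not fully down or its plain end faces the knob.
- knob (a point): centre of the red knob, moves with it: cylinder 26 mm in diameter, 24 mm long, axis level along unit x, 52 mm above the bench; axes as the unit's. At home its inner end is 16 mm in front of the front block (10 mm stem between); only the bench is under it. Pinch it from above across its diameter (along unit y).
- unit: filter unit, fixed: grey chassis 170 (x) x 130 (y) x 30 mm high, from x=-51.5 to +118.5 mm; origin on the bench under the centre of the nest; z up, -x points from the nest to the knob. A blue case 56 x 110 mm (x from 57 to 113 mm) stands at the back, its top 80 mm above the bench; the flat deck beside the nest is free.
- nest (a point): centre of the nest's floor, 30 mm above the bench; axes as the unit's. The nest is 66 mm long (x) between end blocks 70 mm wide, 52 mm high above this floor (front 16 mm thick, back 12), and 44 mm wide (y) between two lips 40 mm long, 6 thick, 8 high; above the lips the long sides are open. The 10 mm bolt enters from -x, 22 mm above the floor.
- cart_blue: blue cartridge, rigid block 62 mm long (x), 40 wide (y), 44 high, about 0.25 kg; origin at the centre of its underside, z up. A white stripe on top marks its -x end, whose end face has the bolt's slot (18 mm wide, 16 high, 14 deep, centred 22 mm up). In the nest its x points along unit x. It starts upright in one of the rack's bays.
- rack: rack, fixed: grey base plate 100 (x) x 166 (y) x 8 mm with four dividers 6 mm thick, 56 mm long (x), up to 40 mm above the bench, making three bays 45 mm wide, 50.7 mm apart along y, open at both x ends; origin at the centre of its underside. Cartridges in it can be taken only by their two ends; their striped ends face rack +x, away from the robot.
- mat: green mat, fixed, 180 (x) x 120 (y) x 3 mm; origin at the centre of its underside; clear for putting the cartridge down
- cart_yellow: yellow cartridge, the same shape, in the rack; leave it
- cart_black: black cartridge, the same shape, in the rack; leave it
- mug: white mug, 80 mm in diameter, 90 mm high, origin at the centre of its underside; leave it
- screwdriver: screwdriver lying on the bench, about 0.2 m long; leave it
- adapter: small brass coaxial adapter standing on the bench, 22 mm in diameter, 34 mm high, origin at the centre of its underside; leave it
- mouse: black computer mouse, 100 x 60 x 22 mm; leave it
- multimeter: yellow multimeter lying on the bench, 150 x 80 x 35 mm; leave it
There are look-alikes about, which are no part of the job. Several things have the shape of the cart_blue; the one meant has the colours described above.

How it is judged (in metres and radians):
On the way, in this order (a step that is already met when the one before it is completed fails the run):
1. the latch knob is fully out (value of joint latch above 0.021 m), for 0.2 s.
2. the blue cartridge stands upright on the green mat, let go (contact force between cart_blue and mat above 0.5 N and contact force between cart_blue and the fingers below 0.1 N and angle between cart_blue's own z axis and vertical below 0.08 rad and linear speed of cart_blue below 0.02 m/s), for 0.2 s.
3. the blue cartridge sits flat in the nest while the knob is out (x of cart_blue in the frame of nest between -0.005 and 0.005 m and y of cart_blue in the frame of nest between -0.005 and 0.005 m and z of cart_blue in the frame of nest below 0.003 m and angle between cart_blue's own z axis and vertical below 0.06 rad and angle between the x axis of cart_blue and the x axis of nest, either way round below 0.12 rad and value of joint latch above 0.018 m and linear speed of cart_blue below 0.02 m/s), for 0.2 s.
At the end, for the whole second after the job is handed in: The blue cartridge is at rest in the nest, flat (within 3 mm of the floor, 5 mm of the centre each way), striped end to the knob, and the knob is home to within 3 mm, so that the bolt is in the slot (x of cart_blue in the frame of nest between -0.005 and 0.005 m and y of cart_blue in the frame of nest between -0.005 and 0.005 m and z of cart_blue in the frame of nest below 0.003 m and angle between cart_blue's own z axis and vertical below 0.06 rad and angle between the x axis of cart_blue and the x axis of nest, either way round below 0.12 rad and value of joint latch below 0.003 m and linear speed of cart_blue below 0.01 m/s); the robot touches nothing.
It fails at once if the yellow or the black cartridge is moved by more than 25 mm (distance of any of cart_yellow, cart_black from where it was at the start of the episode above 0.025 m).
It fails at once if the mug, screwdriver, adapter, mouse or multimeter is moved by more than 25 mm (distance of any of mug, screwdriver, adapter, mouse, multimeter from where it was at the start of the episode above 0.025 m).
It also fails if it takes over 72 s, if anything falls off the work surface, if the arm or the gripper's body presses on something with over 40 N, if the wrist force passes 120 N, or if a joint passes its speed limit or range.

## Robot

A 6-joint arm with a two-finger parallel gripper is mounted at the origin on the work surface. World frame = base frame: x ahead of the robot, y to its left, z up, the work surface at z = 0. Lengths are in m, angles in degrees, forces in N, time in s.
With the tool pointing down it reaches from about 0.4 to 0.825 m from the base axis. Payload 7 kg.
Tool frame: the origin (TCP) lies between the finger pads; the fingertips stand 19 mm ahead of it and the grasp point (between the pads) is the TCP; z points along the fingers, y is the line along which they close (so a half turn about z gives the same grasp; the last joint's range is limited). The gripper opens to 88 mm and grips with 3 to 60 N. Pads are 19 mm wide; open, the fingers measure 130 mm over their backs; the gripper's body (78 mm by 193 mm) begins 47 mm behind the grasp point.
Start: joints at [-58.894, 20.546, 0.682, 0, -70.136, -16.507], TCP at [0.17, -0.653, 0.246] pointing down, gripper open.
Joint ranges: [-176.03, 176.03], [-82.01, 121.73], [-58.28, 71.71], [-173.87, 95.51], [-174.79, -0.11], [-173.66, 173.66]. Speed limits (degrees/s): [136.94, 136.94, 172.46, 180, 180, 180].

## Interface

Orientations are given as [roll, pitch, yaw] about the fixed x, y, z axes, in that order (R = Rz(yaw) Ry(pitch) Rx(roll)).
In Python, from plant import r gives the robot as it stands. The module is installed in compiled form; this text tells all that it offers.
- The arm moves only by the shell command python3 -m pendant 'ROWS' [OPENING] [FORCE]. ROWS is JSON, a list of rows, each a list of 6 numbers: the shift along the tool's x, y, z in mm, then the turn, a rotation vector about the tool's x, y, z in rad. In form: [[tx, ty, tz, wx, wy, wz], ...]. A call has 1 to 20 rows; each row is the pose to reach, as a shift and turn from the pose commanded when the call began, along the tool's axes at that moment; what a row does not reach only later rows make up. A row lasts 1/8 s, in which the tool goes at most 62.5 mm and 10.7 degrees, less where a joint would pass 70% of its speed; a pose out of reach is approached as far as the arm can. A call with a gripper value outside its range is refused whole. OPENING is the finger opening in mm, from 0 to 87.6, set as the call begins (- or left out, the last holds). The fingers move at their own pace and stop on an object; FORCE is the grip in N (left out, the last holds). Time passes only in rows, so rows that repeat a pose let the fingers close. It gives the time, the measured TCP pose, the force, the opening and the grip force at its end, in the units of the state.
- r.get_state(): the state, without advancing time (a new reading comes with each control period).
- r.capture(name): name is "scene" or "top"; returns the picture (400x640x3 uint8, red, green, blue); there is no depth.
- r.camera_params(name): a dict with "mtx" (3x3 intrinsics, pixels), "rvec" (rotation vector, rad) and "tvec" (3), from world to camera coordinates, as OpenCV has them. Camera axes: x right, y down, z forward; pixel columns grow to the right and rows downward; lengths in m; the calibration is good to about 2 mm. A picture is of the moment at which its call begins. camera_params takes no time and is no camera call.
- r.close_job(): hands the job in; it is judged then, once.
The state is a dict: "time_s": time; "joints": joint angles; "qd": joint speeds; "joint_torque": joint torques, N m; "tcp_pos": TCP position; "eef_rot": TCP orientation; "contact_force": force on the tool from outside, world axes, zero at the start; "moment": the same for the moment, N m; "gripper_width": finger opening in m; "gripper_force": force on a finger pad.
Only numpy, scipy, OpenCV 4.12 (cv2) and the standard library are available. Lean on these libraries where they do the work, as an engineer would, in place of code of your own. Each camera call takes 0.05 s, during which the arm holds its last target. There are 200 camera calls.

## Working session

There is one attempt and no reset: what is moved stays moved. The work goes in short steps, Python scripts to look and compute and a shell command to move; the robot and the scene stay as the last step left them, time stands still between calls to the robot, and variables do not carry over. Pictures are saved under pics/ and viewed, at most 10 in all, crops included, and the job is handed in when it is done.

```bash
mkdir -p pics
python3 - <<'E'
from plant import r
import cv2,numpy as np
for n in("scene","top"):
    im=r.capture(n); cv2.imwrite(f"pics/{n}0.png",im[:,:,::-1])
    p=r.camera_params(n); R=cv2.Rodrigues(np.array(p["rvec"]))[0]
    print(n,np.round(p["mtx"],1).tolist(),np.round(-R.T@np.array(p["tvec"]).ravel(),3),np.round(R,2).tolist())
s=r.get_state();print(s)
E
```

```text
scene [[494.9, 0.0, 316.1], [0.0, 494.9, 199.3], [0.0, 0.0, 1.0]] [ 1.123 -0.886  0.93 ] [[0.85, 0.53, 0.02], [0.35, -0.53, -0.77], [-0.4, 0.66, -0.64]]
top [[376.1, 0.0, 320.4], [0.0, 376.1, 197.7], [0.0, 0.0, 1.0]] [0.437 0.015 1.04 ] [[0.03, -1.0, 0.0], [-0.99, -0.03, -0.11], [0.11, 0.0, -0.99]]
{'time_s': 0.1, 'joints': array([-5.88943318e+01,  2.05851736e+01,  6.38457672e-01, -1.82039955e-02,
       -7.01359132e+01, -1.65077591e+01]), 'qd': array([-0.04549706, -0.22049447,  0.15252904,  0.12710063, -0.00058155,
        0.04109736]), 'joint_torque': array([-6.92234153e-04, -5.84165668e+01,  2.93750417e+01,  7.01552331e+00,
        1.01572357e-02, -7.09956612e-05]), 'tcp_pos': array([ 0.17000393, -0.65280877,  0.24473495]), 'eef_rot': array([ 1.79915914e+02, -7.07231336e-03, -1.65408284e+02]), 'contact_force': array([-1.03817663,  1.01237772,  0.12189363]), 'moment': array([-0.0311106 ,  0.03150266, -0.06107858]), 'gripper_force': 0.0, 'gripper_width': 0.08761048192085563}
```

View pics/scene0.png

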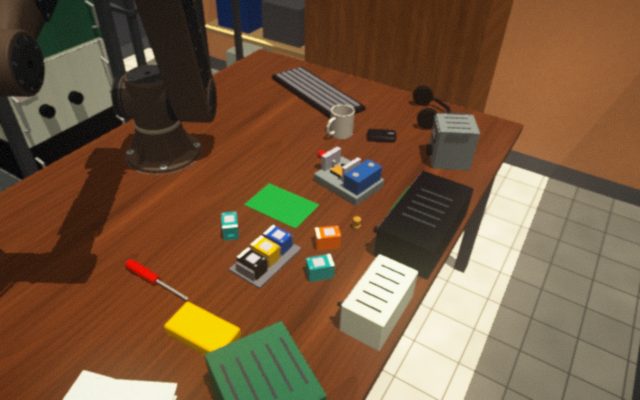

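View pics/top0.png

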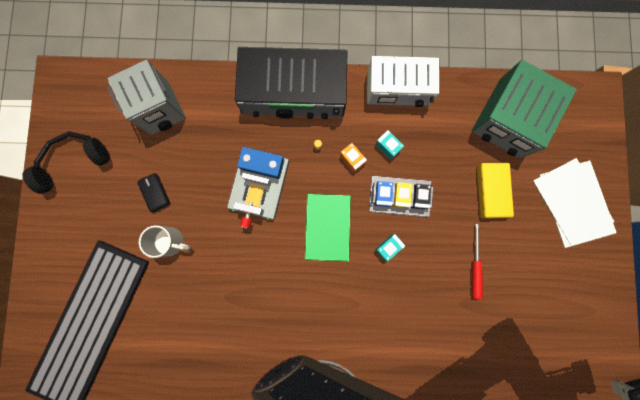

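The scene view shows the unit at about (350,178), its knob at (322,154), the rack at (265,255) with the blue cartridge at its far end (278,238), and the mat at (282,205). In the top view the knob is at (246,223), the unit at (260,185), the blue cartridge at (385,193), and the mat at (328,228). Next I'll zoom in on the unit and rack and segment by colour.

```bash
cat > h.py <<'E'
import cv2,numpy as np
from plant import r
P={}
for n in("scene","top"):
    p=r.camera_params(n); R=cv2.Rodrigues(np.array(p["rvec"]))[0]; t=np.array(p["tvec"]).ravel(); P[n]=(np.array(p["mtx"]),R,t)
def ray(n,uv):
    K,R,t=P[n]; d=R.T@np.linalg.inv(K)@np.array([uv[0],uv[1],1.]); return -R.T@t,d/np.linalg.norm(d)
def onz(n,uv,z):
    c,d=ray(n,uv); return c+d*(z-c[2])/d[2]
def tri(a,b):  # scene px, top px -> point, gap
    c1,d1=ray("scene",a);c2,d2=ray("top",b)
    s=np.linalg.lstsq(np.c_[d1,-d2],c2-c1,rcond=None)[0]
    p,q=c1+s[0]*d1,c2+s[1]*d2; return (p+q)/2,np.linalg.norm(p-q)
def proj(n,X):
    K,R,t=P[n]; x=K@(R@np.asarray(X)+t); return x[:2]/x[2]
def blobs(im,lo,hi,box,amin=8):
    x0,y0,x1,y1=box; h=cv2.cvtColor(im,cv2.COLOR_RGB2HSV)
    m=cv2.inRange(h,np.array(lo),np.array(hi)); k=np.zeros_like(m);k[y0:y1,x0:x1]=m[y0:y1,x0:x1]
    cs=cv2.findContours(k,cv2.RETR_EXTERNAL,cv2.CHAIN_APPROX_NONE)[0]
    return k,sorted([c for c in cs if cv2.contourArea(c)>=amin],key=cv2.contourArea,reverse=True)
def cen(c):
    m=cv2.moments(c);return np.array([m["m10"],m["m01"]])/m["m00"]
E
python3 - <<'E'
from h import *
s=cv2.imread("pics/scene0.png");t=cv2.imread("pics/top0.png")
f=lambda im,x,y,w,h:cv2.resize(im[y:y+h,x:x+w],(400,300),interpolation=cv2.INTER_CUBIC)
g=np.vstack([np.hstack([f(s,305,135,92,69),f(s,220,215,92,69)]),np.hstack([f(t,215,145,92,69),f(t,355,160,92,69)])])
cv2.imwrite("pics/crop0.png",g)
s=s[:,:,::-1].copy();t=t[:,:,::-1].copy()
for nm,im,box in(("scene",s,(220,135,400,290)),("top",t,(215,140,440,270))):
    for c,lo,hi in(("red",(0,170,120),(6,255,255)),("red2",(174,150,100),(180,255,255)),("blue",(105,120,50),(125,255,255)),("green",(50,120,80),(70,255,255))):
        for k in blobs(im,lo,hi,box)[1][:3]:
            q=cv2.minAreaRect(k);print(nm,c,cv2.contourArea(k),cen(k).round(1),np.round(cv2.boxPoints(q),1).tolist())
E
```

```text
scene red 26.0 [320.4 152.5] [[315.5, 153.5], [321.5, 147.5], [325.0, 151.0], [319.0, 157.0]]
scene blue 553.5 [364.  174.7] [[344.0, 174.0], [372.6000061035156, 154.89999389648438], [385.3999938964844, 174.10000610351562], [356.79998779296875, 193.1999969482422]]
scene blue 171.5 [281.5 240. ] [[266.0, 236.0], [278.29998779296875, 223.0], [296.0, 239.60000610351562], [283.70001220703125, 252.6999969482422]]
scene green 1615.0 [281.8 205.1] [[244.6999969482422, 204.60000610351562], [257.6000061035156, 176.5], [317.8999938964844, 204.10000610351562], [304.8999938964844, 232.3000030517578]]
top red 72.0 [245.1 222.1] [[239.1999969482422, 225.10000610351562], [241.5, 216.10000610351562], [251.10000610351562, 218.5], [248.89999389648438, 227.5]]
top blue 882.0 [260.2 162.1] [[236.8000030517578, 168.0], [242.0, 146.1999969482422], [283.5, 156.1999969482422], [278.29998779296875, 178.0]]
top blue 234.5 [383.8 191.7] [[375.70001220703125, 200.0], [376.8999938964844, 181.3000030517578], [392.20001220703125, 182.3000030517578], [390.8999938964844, 201.0]]
top green 2682.5 [327.4 227.5] [[304.6000061035156, 259.0], [306.79998779296875, 193.60000610351562], [350.3999938964844, 195.0], [348.20001220703125, 260.3999938964844]]
```

View pics/crop0.png

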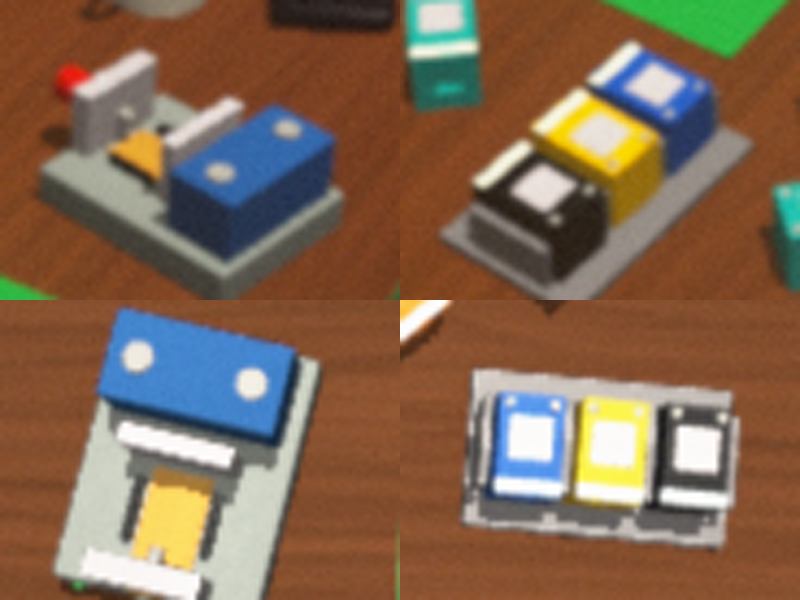

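The crops show the end blocks' white tops (nest between them) at about (259,181) and (248,207) in the top view. The white stripe is on the robot-facing end of each cartridge, in both views, which contradicts the text; I'll go by the pictures. So the cartridge needs no half turn, because the knob is also on the robot's side. Next I'll triangulate the white features.

Run:
```python
from h import *
W={}
for nm,box in(("scene",(220,135,400,290)),("top",(215,140,440,270))):
    im=cv2.imread(f"pics/{nm}0.png")[:,:,::-1].copy()
    print(nm)
    for k in blobs(im,(0,0,150 if nm=="scene" else 185),(180,60,255),box,6)[1][:16]:
        q=cv2.minAreaRect(k);print(cv2.contourArea(k),cen(k).round(1),np.round(cv2.boxPoints(q)).astype(int).tolist())
# top faces in top view
im=cv2.imread("pics/top0.png")[:,:,::-1].copy()
h=cv2.cvtColor(im,cv2.COLOR_RGB2HSV)
print("V at case top/front",h[155:185:3,262].tolist())
print("col blue cart",h[176:210:2,379].tolist())
print("mat");
for z in(0.003,):
    for uv in [[304.6,259],[306.8,193.6],[350.4,195],[348.2,260.4]]:print(onz("top",uv,z).round(4))
print("mat tri",tri([281.8,205.1],[327.4,227.5]),"knob tri",tri([320.4,152.5],[245.1,222.1]),onz("top",[245.1,222.1],.06))
```

```text
scene
1079.5 [380.7 275. ] [[353, 254], [399, 254], [399, 289], [353, 289]]
174.0 [330.6 178.5] [[315, 173], [320, 165], [362, 190], [357, 198]]
125.0 [278.3 264.1] [[255, 281], [294, 244], [298, 248], [259, 285]]
98.0 [348.3 162. ] [[338, 168], [338, 157], [360, 158], [359, 169]]
75.0 [252.5 257.8] [[246, 259], [253, 251], [260, 258], [252, 265]]
69.5 [318.1 261.8] [[313, 258], [324, 258], [324, 266], [313, 266]]
60.5 [278.3 234.1] [[272, 235], [279, 228], [285, 234], [278, 241]]
60.5 [331.3 151.8] [[322, 154], [338, 145], [340, 149], [324, 158]]
48.0 [265.6 245.4] [[260, 246], [266, 240], [271, 245], [265, 251]]
48.0 [228.8 218.3] [[224, 215], [233, 215], [233, 221], [224, 221]]
40.0 [330.3 259.8] [[326, 254], [330, 253], [335, 265], [331, 266]]
39.0 [329.  231.5] [[325, 229], [333, 229], [333, 234], [325, 234]]
35.0 [243.2 252.5] [[236, 256], [248, 247], [250, 249], [238, 259]]
34.5 [229.6 226.1] [[222, 225], [237, 224], [237, 227], [222, 228]]
32.0 [268.5 229.7] [[262, 232], [273, 223], [275, 226], [265, 235]]
17.0 [256.5 240.1] [[252, 244], [260, 235], [262, 237], [253, 245]]
to
[... 1179 characters left out ...]
 [106, 176, 201], [105, 173, 203], [104, 181, 86], [54, 11, 119], [15, 4, 251], [8, 11, 181]]
col blue cart [[12, 56, 174], [11, 19, 210], [155, 8, 202], [109, 89, 224], [108, 114, 233], [107, 146, 239], [108, 129, 240], [108, 112, 241], [108, 108, 241], [108, 104, 240], [108, 133, 239], [107, 160, 239], [106, 101, 243], [105, 2, 253], [109, 53, 192], [120, 16, 93], [8, 10, 100]]
mat
[0.3856 0.0534 0.003 ]
[0.5651 0.0531 0.003 ]
[ 0.5646 -0.068   0.003 ]
[ 0.3851 -0.0654  0.003 ]
mat tri (array([ 0.47435635, -0.0055628 , -0.00159618]), np.float64(0.0033794923705608515)) knob tri (array([0.47706308, 0.20712104, 0.06258692]), np.float64(0.004440577172567089)) [0.47894692 0.20901206 0.06      ]
```

Run:
```python
from h import *
for n,a,b in(("blue",[278.3,234.1],[384.5,191.4]),("yel",[265.6,245.4],[403.5,192.5]),("blk",[252.5,257.8],[423,193.9]),("bstripe",[268.5,229.7],[384,202.6]),("ystripe",[256.5,240.1],[402.8,204]),("kstripe",[243.2,252.5],[422.6,205.2])):
    p,g=tri(a,b);print(n,p.round(4),round(g,4),"z52:",onz("top",b,.052).round(4),onz("scene",a,.052).round(4))
im=cv2.imread("pics/top0.png")[:,:,::-1].copy()
Q=[]
for k in blobs(im,(0,0,222),(180,40,255),(228,170,285,216),12)[1]:
    q=cv2.minAreaRect(k);print("block top",cen(k).round(1),q); Q.append(cen(k))
    w=[onz("top",p,.082)[:2] for p in cv2.boxPoints(q)];print(np.round(w,4).tolist(),onz("top",cen(k),.082).round(4))
_,cs=blobs(im,(100,120,150),(115,255,255),(228,140,295,185),50)
q=cv2.minAreaRect(cv2.convexHull(cs[0]));w=np.array([onz("top",p,.08)[:2] for p in cv2.boxPoints(q)]);print("case top",w.round(4).tolist(),w.mean(0))
si=cv2.imread("pics/scene0.png")[:,:,::-1].copy()
for k in blobs(si,(0,0,195),(180,45,255),(315,140,365,175),6)[1]:print("scene block",cen(k).round(1),cv2.contourArea(k),cv2.boxPoints(cv2.minAreaRect(k)).round(1).tolist())
for b in range(3): print(cv2.cvtColor(si,cv2.COLOR_RGB2HSV)[146:160,[326,331,336][b],2].tolist())
```

```text
blue [ 0.571  -0.1539  0.0524] 0.0008 z52: [ 0.5707 -0.1542  0.052 ] [ 0.5711 -0.1534  0.052 ]
yel [ 0.569  -0.2044  0.053 ] 0.0002 z52: [ 0.5692 -0.2046  0.052 ] [ 0.5682 -0.2037  0.052 ]
blk [ 0.5671 -0.2558  0.0528] 0.0008 z52: [ 0.5669 -0.2562  0.052 ] [ 0.5669 -0.255   0.052 ]
bstripe [ 0.5407 -0.1534  0.0517] 0.0007 z52: [ 0.5409 -0.1532  0.052 ] [ 0.5406 -0.1539  0.052 ]
ystripe [ 0.5386 -0.2024  0.0534] 0.0006 z52: [ 0.5386 -0.2028  0.052 ] [ 0.538  -0.2011  0.052 ]
kstripe [ 0.5372 -0.2544  0.0531] 0.0013 z52: [ 0.5369 -0.2551  0.052 ] [ 0.5371 -0.2533  0.052 ]
block top [246.9 207.5] ((247.00003051757812, 206.50003051757812), (26.92145538330078, 8.246211051940918), 14.03624439239502)
[[0.515, 0.2376], [0.5357, 0.2336], [0.5208, 0.166], [0.5002, 0.1702]] [0.5153 0.202  0.082 ]
block top [255.  177.7] ((254.85296630859375, 177.58824157714844), (26.19384765625, 4.123105525970459), 14.03624439239502)
[[0.5953, 0.2194], [0.6058, 0.2174], [0.5911, 0.1512], [0.5806, 0.1533]] [0.5929 0.185  0.082 ]
case top [[0.6231, 0.2326], [0.6757, 0.2224], [0.6523, 0.1178], [0.5999, 0.1285]] [0.63774263 0.1753461 ]
scene block [331.3 151.6] 40.5 [[322.70001220703125, 154.60000610351562], [337.6000061035156, 145.60000610351562], [339.3999938964844, 148.6999969482422], [324.6000061035156, 157.60000610351562]]
scene block [351.  162.7] 39.0 [[342.29998779296875, 165.89999389648438], [357.3999938964844, 156.5], [359.20001220703125, 159.39999389648438], [344.1000061035156, 168.8000030517578]]
[122, 122, 124, 117, 127, 153, 197, 225, 229, 229, 216, 173, 131, 121]
[127, 131, 134, 158, 202, 224, 225, 216, 189, 139, 121, 121, 119, 124]
[157, 203, 226, 228, 219, 189, 143, 121, 118, 120, 118, 116, 118, 121]
```

```bash
cat >> h.py <<'E'
def go(*targets):
    s=r.get_state(); p=np.array(s["tcp_pos"]); a=s["eef_rot"][2]; y=np.deg2rad(a)
    tx=np.array([np.cos(y),np.sin(y),0]); ty=np.array([np.sin(y),-np.cos(y),0])
    print("t",s["time_s"],"tcp",p.round(4),"rot",np.round(s["eef_rot"],2),"j6",round(s["joints"][5],1))
    for x,yy,z,yaw in targets:
        d=np.array([x,yy,z])-p; w=-np.deg2rad((yaw-a+180)%360-180)
        print([round(1e3*d@tx,1),round(1e3*d@ty,1),round(-1e3*d[2],1),0,0,round(w,4)])
def unit(x,y=0,o=(.555,.1935),yaw=-12.4):
    c,s=np.cos(np.deg2rad(yaw)),np.sin(np.deg2rad(yaw)); return o[0]+c*x-s*y,o[1]+s*x+c*y
E
python3 - <<'E'
from h import *
for a,b in(([331.3,151.6],[246.9,207.5]),([351,162.7],[255,177.7])):print(tri(a,b))
print(unit(-.077))
go((.5,-.2,.25,-180),(*unit(-.077),.16,167.6))
E
```

```text
(array([0.51552712, 0.20192663, 0.08298142]), np.float64(0.0006279788582454364))
(array([0.59308729, 0.18499955, 0.08256928]), np.float64(0.0006546357523248108))
(np.float64(0.47979623456826914), np.float64(0.21003462019186386))
t 0.1 tcp [ 0.17   -0.6528  0.2447] rot [ 1.7992e+02 -1.0000e-02 -1.6541e+02] j6 -16.5
[np.float64(-433.4), np.float64(355.1), np.float64(-5.3), 0, 0, np.float64(0.2547)]
[np.float64(-517.2), np.float64(757.0), np.float64(84.7), 0, 0, np.float64(0.4711)]
```

```bash
python3 -m pendant '[[-433,355,-5,0,0,0.25],[-433,355,-5,0,0,0.25],[-433,355,-5,0,0,0.25],[-433,355,-5,0,0,0.25],[-433,355,-5,0,0,0.25],[-433,355,-5,0,0,0.25],[-433,355,-5,0,0,0.25],[-433,355,-5,0,0,0.25],[-433,355,-5,0,0,0.25],[-433,355,-5,0,0,0.25],[-517,757,85,0,0,0.471],[-517,757,85,0,0,0.471],[-517,757,85,0,0,0.471],[-517,757,85,0,0,0.471],[-517,757,85,0,0,0.471],[-517,757,85,0,0,0.471],[-517,757,85,0,0,0.471],[-517,757,85,0,0,0.471],[-517,757,85,0,0,0.471],[-517,757,85,0,0,0.471]]' 87
python3 - <<'E'
from h import *
go((*unit(-.079),.052,167.6))
E
```

```text
time_s: 2.6
tcp_pos: [0.4797, 0.2085, 0.1608]
eef_rot: [180.0, 0.0, 167.5]
contact_force: [0.6, 0.6, -0.2]
gripper_width: 0.0867
gripper_force: 0.0
t 2.6 tcp [0.4797 0.2085 0.1608] rot [180.     0.   167.53] j6 -147.5
[np.float64(2.3), np.float64(1.5), np.float64(108.8), 0, 0, np.float64(-0.0012)]
```

```bash
python3 -m pendant '[[2,1.5,60,0,0,0],[2,1.5,108,0,0,0],[2,1.5,108,0,0,0],[2,1.5,108,0,0,0],[2,1.5,108,0,0,0]]' 87 && python3 -m pendant '[[0,0,0,0,0,0],[0,0,0,0,0,0],[0,0,0,0,0,0],[0,0,0,0,0,0],[0,0,0,0,0,0],[0,0,0,0,0,0],[0,0,0,0,0,0],[0,0,0,0,0,0]]' 20 45
```

```text
time_s: 3.22
tcp_pos: [0.4793, 0.2124, 0.0548]
eef_rot: [179.8, 0.1, 167.6]
contact_force: [0.1, 0.4, 0.5]
gripper_width: 0.0869
gripper_force: 0.0
time_s: 4.22
tcp_pos: [0.4771, 0.2095, 0.0523]
eef_rot: [-179.8, -0.1, 167.6]
contact_force: [0.7, -7.2, 3.8]
gripper_width: 0.0249
gripper_force: 45.0
```

```bash
python3 -m pendant '[[5,0,0,0,0,0],[10,0,0,0,0,0],[15,0,0,0,0,0],[20,0,0,0,0,0],[25,0,0,0,0,0],[26,0,0,0,0,0],[26,0,0,0,0,0],[26,0,0,0,0,0],[26,0,0,0,0,0]]'
```

```text
time_s: 5.35
tcp_pos: [0.4536, 0.2145, 0.0524]
eef_rot: [-179.8, 0.1, 167.6]
contact_force: [15.0, -15.9, -4.5]
gripper_width: 0.0246
gripper_force: 45.0
```

```bash
python3 -m pendant '[[24,0,0,0,0,0],[24,0,0,0,0,0],[24,0,0,0,0,0],[24,0,0,0,0,0],[24,0,-40,0,0,0],[24,0,-90,0,0,0],[24,0,-150,0,0,0],[24,0,-150,0,0,0],[24,0,-150,0,0,0]]' 87
python3 - <<'E'
from h import *
for n,x in(("scene","1"),("top","1")):
    im=r.capture(n);cv2.imwrite(f"pics/{n}{x}.png",im[:,:,::-1])
    for k in blobs(im,(0,170,120),(6,255,255),(290,130,340,175) if n=="scene" else (220,200,275,270))[1][:2]:print(n,cen(k).round(1),cv2.contourArea(k))
go((.569,-.1538,.16,-92.2))
E
```

```text
time_s: 6.48
tcp_pos: [0.4291, 0.2223, 0.2026]
eef_rot: [180.0, -0.0, 167.6]
contact_force: [0.0, 0.2, 0.3]
gripper_width: 0.0869
gripper_force: 0.0
scene [316.2 150. ] 46.5
top [242.3 228.6] 22.5
t 6.575 tcp [0.4287 0.2218 0.2014] rot [-1.799e+02 -7.000e-02  1.676e+02] j6 -153.1
[np.float64(-217.7), np.float64(-336.7), np.float64(41.4), 0, 0, np.float64(-1.7488)]
```

```bash
python3 -m pendant '[[-218,-337,41,0,0,-1.749],[-218,-337,41,0,0,-1.749],[-218,-337,41,0,0,-1.749],[-218,-337,41,0,0,-1.749],[-218,-337,41,0,0,-1.749],[-218,-337,41,0,0,-1.749],[-218,-337,41,0,0,-1.749],[-218,-337,41,0,0,-1.749],[-218,-337,41,0,0,-1.749],[-218,-337,41,0,0,-1.749],[-218,-337,41,0,0,-1.749],[-218,-337,41,0,0,-1.749],[-218,-337,41,0,0,-1.749]]' 87
python3 - <<'E'
from h import *
for n,x in(("scene","2"),("top","2")):
    im=r.capture(n);cv2.imwrite(f"pics/{n}{x}.png",im[:,:,::-1])
    for k in blobs(im,(0,170,120),(6,255,255),(290,130,340,175) if n=="scene" else (220,200,275,270))[1][:2]:print(n,cen(k).round(1),cv2.contourArea(k))
print(proj("top",(*unit(-.101),.06)),proj("scene",(*unit(-.101),.055)))
go((.569,-.1538,.037,-92.2))
E
```

```text
time_s: 8.2
tcp_pos: [0.5695, -0.1536, 0.1607]
eef_rot: [179.9, -0.0, -92.2]
contact_force: [-0.3, 0.5, 0.4]
gripper_width: 0.0868
gripper_force: 0.0
scene [316.1 150.2] 45.0
top [242.9 231.1] 72.0
[242.2827288 230.7468957] [316.76577855 151.09858063]
t 8.3 tcp [ 0.5696 -0.1536  0.1611] rot [179.96  -0.   -92.21] j6 -6.1
[np.float64(0.2), np.float64(0.6), np.float64(124.1), 0, 0, np.float64(-0.0002)]
```

View pics/scene2.png

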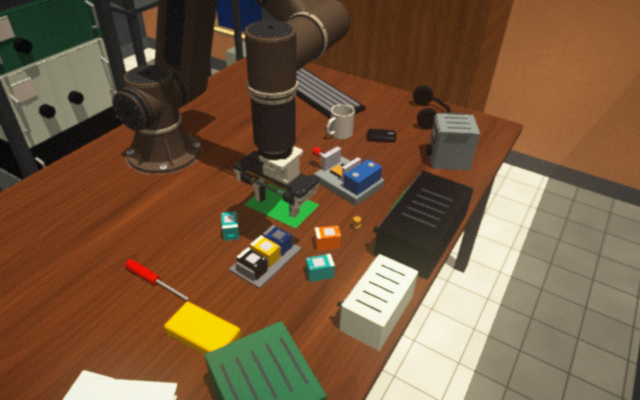

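The latch is out: the knob shows at (316,150) in the scene view and (243,231) in the top view, as predicted for full travel. The gripper is over the blue cartridge at (278,238).

```bash
python3 -m pendant '[[0,0,50,0,0,0],[0,0,90,0,0,0],[0,0,119,0,0,0],[0,0,119,0,0,0],[0,0,119,0,0,0],[0,0,119,0,0,0]]' 87 && python3 -m pendant '[[0,0,0,0,0,0],[0,0,0,0,0,0],[0,0,0,0,0,0],[0,0,0,0,0,0],[0,0,0,0,0,0],[0,0,0,0,0,0],[0,0,0,0,0,0]]' 55 30
```

```text
time_s: 9.05
tcp_pos: [0.5709, -0.1536, 0.0442]
eef_rot: [-179.8, 0.0, -92.2]
contact_force: [-0.6, -0.1, 0.1]
gripper_width: 0.0868
gripper_force: 0.0
time_s: 9.93
tcp_pos: [0.5693, -0.1537, 0.0427]
eef_rot: [180.0, -0.0, -92.2]
contact_force: [-3.7, 0.2, 5.4]
gripper_width: 0.062
gripper_force: 30.0
```

```bash
python3 -m pendant '[[0,0,-25,0,0,0],[0,0,-55,0,0,0],[0,0,-90,0,0,0],[0,0,-90,0,0,0],[0,0,-90,0,0,0]]'
python3 - <<'E'
from h import *
go((.478,-.003,.12,-102.4))
E
```

```text
time_s: 10.55
tcp_pos: [0.5694, -0.1535, 0.1319]
eef_rot: [180.0, 0.0, -92.2]
contact_force: [-0.5, 0.3, -2.1]
gripper_width: 0.062
gripper_force: 30.0
t 10.55 tcp [ 0.5694 -0.1535  0.1319] rot [ 1.7997e+02  2.0000e-02 -9.2200e+01] j6 -6.1
[np.float64(-146.8), np.float64(97.1), np.float64(11.9), 0, 0, np.float64(0.1781)]
```

```bash
python3 -m pendant '[[-37,24,5,0,0,0.045],[-74,49,8,0,0,0.09],[-110,73,10,0,0,0.135],[-147,97,12,0,0,0.178],[-147,97,12,0,0,0.178],[-147,97,60,0,0,0.178],[-147,97,84,0,0,0.178],[-147,97,90,0,0,0.178],[-147,97,94,0,0,0.178],[-147,97,94,0,0,0.178],[-147,97,94,0,0,0.178]]'
```

```text
time_s: 11.92
tcp_pos: [0.479, -0.0029, 0.0393]
eef_rot: [-179.9, 0.0, -102.4]
contact_force: [0.1, 0.2, -2.8]
gripper_width: 0.0619
gripper_force: 30.0
```

```bash
python3 -m pendant '[[0,0,0.5,0,0,0],[0,0,1,0,0,0],[0,0,1.5,0,0,0],[0,0,2,0,0,0],[0,0,2,0,0,0]]'
```

```text
time_s: 12.55
tcp_pos: [0.4786, -0.003, 0.0377]
eef_rot: [-180.0, 0.0, -102.4]
contact_force: [-3.3, 1.0, 13.7]
gripper_width: 0.0618
gripper_force: 30.0
```

Contact with the mat. I'll release, back off, and look.

```bash
python3 -m pendant '[[0,0,-0.8,0,0,0],[0,0,-0.8,0,0,0],[0,0,-0.8,0,0,0],[0,0,-0.8,0,0,0],[0,0,-0.8,0,0,0],[0,0,-0.8,0,0,0],[0,0,-40,0,0,0],[0,0,-90,0,0,0],[0,0,-140,0,0,0],[0,-200,-140,0,0,0],[0,-200,-140,0,0,0],[0,-200,-140,0,0,0],[0,-200,-140,0,0,0],[0,-200,-140,0,0,0],[0,-200,-140,0,0,0]]' 87
python3 - <<'E'
from h import *
s=r.capture("scene");t=r.capture("top")
f=lambda im,x,y,w,h:cv2.resize(im[y:y+h,x:x+w],(400,300),interpolation=cv2.INTER_CUBIC)
cv2.imwrite("pics/c3.png",np.hstack([f(s,240,165,92,69),f(t,282,190,92,69)])[:,:,::-1])
cv2.imwrite("pics/scene3.png",s[:,:,::-1]);cv2.imwrite("pics/top3.png",t[:,:,::-1])
for n,im,box in(("scene",s,(240,150,330,240)),("top",t,(295,185,365,270))):
    for c,lo,hi in(("blue",(100,60,120),(125,255,255)),("white",(0,0,175),(180,55,255))):
        for k in blobs(im,lo,hi,box,10)[1][:3]:print(n,c,cv2.contourArea(k),cen(k).round(1),cv2.minAreaRect(k))
print(r.get_state()["tcp_pos"])
E
```

```text
time_s: 14.42
tcp_pos: [0.6727, -0.0457, 0.1766]
eef_rot: [180.0, -0.0, -102.4]
contact_force: [-0.2, 0.1, -0.3]
gripper_width: 0.0869
gripper_force: 0.0
scene blue 32.0 [278.1 190.3] ((278.69232177734375, 190.53848266601562), (4.992301940917969, 12.75810432434082), 56.3099365234375)
scene white 15.5 [276.2 187.8] ((276.1764831542969, 187.7941131591797), (2.2294816970825195, 11.147406578063965), 59.03623962402344)
scene white 13.0 [317.5 232.5] ((317.5000305175781, 232.5), (9.45888900756836, 2.1828205585479736), 75.96376037597656)
top blue 255.0 [327.1 223.5] ((327.1470642089844, 223.41177368164062), (15.037208557128906, 19.160314559936523), 14.03624439239502)
top white 57.5 [327.  223.9] ((327.41180419921875, 223.85296630859375), (8.973817825317383, 8.731282234191895), 14.03624439239502)
top white 45.0 [324.2 234.8] ((324.17645263671875, 234.79412841796875), (15.279744148254395, 3.8805696964263916), 14.03624439239502)
[ 0.67288391 -0.04550839  0.1773018 ]
```

View pics/c3.png

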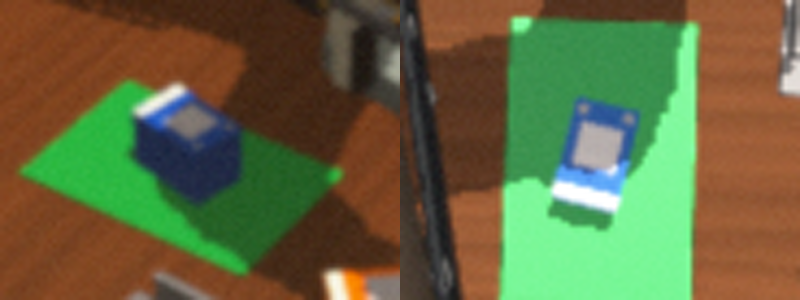

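The cartridge stands upright on the mat, in the top view at about (327,225), with its stripe at (324,235) towards the robot. I'll regrasp it across its long sides.

Run:
```python
from h import *
a=onz("top",[327.2,223.8],.047);b=onz("top",[324.2,234.8],.047);print(a,b,np.rad2deg(np.arctan2(*(a-b)[[1,0]])))
im=cv2.imread("pics/top3.png")[:,:,::-1].copy()
k1=blobs(im,(100,60,60),(125,255,255),(310,205,345,245),10)[1];k2=blobs(im,(0,0,175),(180,55,255),(310,205,345,245),10)[1]
q=cv2.minAreaRect(np.vstack(k1+k2));print(q,onz("top",q[0],.047))
go((.4786,-.0025,.14,-12.4),(.4786,-.0025,.035,-12.4))
```

```text
[ 0.48105777 -0.0048147   0.047     ] [0.45199361 0.00232094 0.047     ] -13.794045541924422
((326.5293884277344, 225.3823699951172), (15.279744148254395, 23.283418655395508), 14.03624439239502) [ 0.47684748 -0.00315579  0.047     ]
t 14.525 tcp [ 0.6729 -0.0455  0.1773] rot [-1.7997e+02  2.0000e-02 -1.0234e+02] j6 -25.0
[np.float64(-0.5), np.float64(199.0), np.float64(37.3), 0, 0, np.float64(-1.5697)]
[np.float64(-0.5), np.float64(199.0), np.float64(142.3), 0, 0, np.float64(-1.5697)]
```

```bash
python3 -m pendant '[[0,199,37,0,0,-1.57],[0,199,37,0,0,-1.57],[0,199,37,0,0,-1.57],[0,199,37,0,0,-1.57],[0,199,37,0,0,-1.57],[0,199,37,0,0,-1.57],[0,199,37,0,0,-1.57],[0,199,37,0,0,-1.57],[0,199,37,0,0,-1.57],[0,199,37,0,0,-1.57],[0,199,80,0,0,-1.57],[0,199,120,0,0,-1.57],[0,199,142,0,0,-1.57],[0,199,142,0,0,-1.57],[0,199,142,0,0,-1.57]]' 87 && python3 -m pendant '[[0,0,0,0,0,0],[0,0,0,0,0,0],[0,0,0,0,0,0],[0,0,0,0,0,0],[0,0,0,0,0,0],[0,0,0,0,0,0],[0,0,0,0,0,0],[0,0,0,0,0,0],[0,0,0,0,0,0]]' 30 30
```

```text
time_s: 16.4
tcp_pos: [0.48, -0.003, 0.0356]
eef_rot: [-180.0, -0.1, -12.4]
contact_force: [-0.5, -0.3, 0.1]
gripper_width: 0.0872
gripper_force: 0.0
time_s: 17.52
tcp_pos: [0.4793, -0.0034, 0.0345]
eef_rot: [180.0, 0.0, -12.4]
contact_force: [-1.1, -2.9, 2.7]
gripper_width: 0.0398
gripper_force: 30.0
```

```bash
python3 -m pendant '[[0,0,-30,0,0,0],[0,0,-70,0,0,0],[0,0,-110,0,0,0],[0,0,-110,0,0,0]]'
python3 - <<'E'
from h import *
go((*unit(.0007),.14,-12.4))
E
```

```text
time_s: 18.02
tcp_pos: [0.4813, -0.0024, 0.1474]
eef_rot: [-179.8, -0.3, -12.4]
contact_force: [-0.5, -0.4, -2.1]
gripper_width: 0.0398
gripper_force: 30.0
t 18.025 tcp [ 0.4813 -0.0024  0.1474] rot [-179.8   -0.3  -12.4] j6 54.4
[np.float64(30.6), np.float64(-207.2), np.float64(7.4), 0, 0, np.float64(0.0)]
```

```bash
python3 -m pendant '[[8,-50,2,0,0,0],[16,-104,4,0,0,0],[24,-156,5,0,0,0],[32,-207,5,0,0,0],[32,-207,5,0,0,0],[32,-207,5,0,0,0],[32,-207,5,0,0,0]]'
python3 - <<'E'
from h import *
s=r.capture("scene");t=r.capture("top")
f=lambda im,x,y,w,h:cv2.resize(im[y:y+h,x:x+w],(400,300),interpolation=cv2.INTER_CUBIC)
cv2.imwrite("pics/c4.png",np.hstack([f(s,305,115,92,69),f(t,215,145,92,69)])[:,:,::-1])
go((*unit(.0007),.062,-12.4))
E
```

```text
time_s: 18.9
tcp_pos: [0.5545, 0.1911, 0.1389]
eef_rot: [180.0, 0.1, -12.5]
contact_force: [-0.5, -0.2, -2.4]
gripper_width: 0.0401
gripper_force: 30.0
t 19.0 tcp [0.5549 0.1911 0.1395] rot [ 1.800e+02  1.000e-02 -1.248e+01] j6 39.4
[np.float64(0.3), np.float64(-2.3), np.float64(77.5), 0, 0, np.float64(-0.0014)]
```

View pics/c4.png

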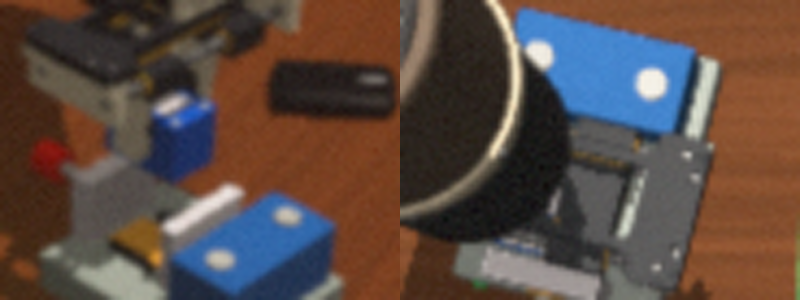

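The cartridge hangs level above the nest, and the knob is out. I'll correct the lateral offset and descend with force checks.

```bash
python3 -m pendant '[[0.3,-2.4,0,0,0,0],[0.3,-2.4,10,0,0,0],[0.3,-2.4,20,0,0,0],[0.3,-2.4,28,0,0,0],[0.3,-2.4,34,0,0,0],[0.3,-2.4,34,0,0,0],[0.3,-2.4,34,0,0,0]]'
```

```text
time_s: 19.88
tcp_pos: [0.5562, 0.1944, 0.1058]
eef_rot: [-180.0, -0.0, -12.4]
contact_force: [0.8, -0.3, -1.4]
gripper_width: 0.0397
gripper_force: 30.0
```

```bash
python3 -m pendant '[[0,0,8,0,0,0],[0,0,16,0,0,0],[0,0,24,0,0,0],[0,0,30,0,0,0],[0,0,34,0,0,0],[0,0,34,0,0,0],[0,0,34,0,0,0]]'
```

```text
time_s: 20.75
tcp_pos: [0.5562, 0.1944, 0.0718]
eef_rot: [-180.0, -0.0, -12.4]
contact_force: [0.1, 0.2, -1.5]
gripper_width: 0.0401
gripper_force: 30.0
```

```bash
python3 -m pendant '[[0,0,2,0,0,0],[0,0,4,0,0,0],[0,0,6,0,0,0],[0,0,7,0,0,0],[0,0,8,0,0,0],[0,0,8,0,0,0]]'
```

```text
time_s: 21.5
tcp_pos: [0.556, 0.1943, 0.0635]
eef_rot: [180.0, 0.0, -12.4]
contact_force: [0.9, 0.6, -2.8]
gripper_width: 0.04
gripper_force: 30.0
```

```bash
python3 -m pendant '[[0,0,0.5,0,0,0],[0,0,1,0,0,0],[0,0,1.5,0,0,0],[0,0,2,0,0,0],[0,0,2.5,0,0,0],[0,0,2.5,0,0,0]]'
```

```text
time_s: 22.25
tcp_pos: [0.556, 0.1943, 0.0616]
eef_rot: [-180.0, -0.0, -12.4]
contact_force: [-2.4, -0.7, 5.6]
gripper_width: 0.0398
gripper_force: 30.0
```

```bash
python3 -m pendant '[[0,0,-1,0,0,0],[0,0,-1,0,0,0],[0,0,-1,0,0,0],[0,0,-1,0,0,0],[0,0,-1,0,0,0],[0,0,-1,0,0,0],[0,0,-50,0,0,0],[0,0,-100,0,0,0],[-101,0,-100,0,0,0],[-101,0,-100,0,0,0],[-101,0,-100,0,0,0],[-101,0,-100,0,0,0]]' 87
python3 - <<'E'
from h import *
s=r.capture("scene");t=r.capture("top")
f=lambda im,x,y,w,h:cv2.resize(im[y:y+h,x:x+w],(400,300),interpolation=cv2.INTER_CUBIC)
cv2.imwrite("pics/c5.png",np.hstack([f(s,305,125,92,69),f(t,215,145,92,69)])[:,:,::-1])
go((*unit(-.102),.052,-12.4))
E
```

```text
time_s: 23.75
tcp_pos: [0.4578, 0.2164, 0.1615]
eef_rot: [-180.0, -0.0, -12.4]
contact_force: [0.6, 0.0, 0.3]
gripper_width: 0.0868
gripper_force: 0.0
t 23.85 tcp [0.4581 0.2161 0.161 ] rot [ 1.800e+02 -1.000e-02 -1.244e+01] j6 30.0
[np.float64(-2.5), np.float64(1.3), np.float64(109.0), 0, 0, np.float64(-0.0007)]
```

View pics/c5.png

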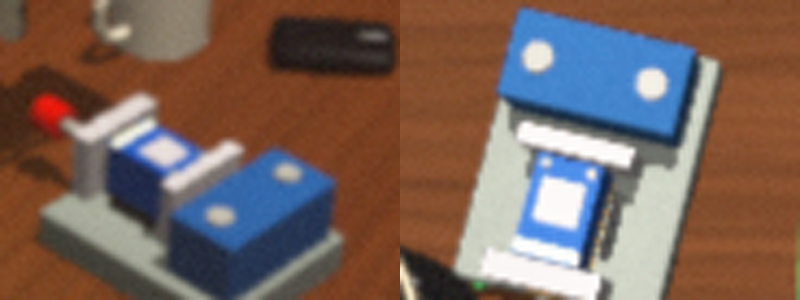

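The cartridge sits flat in the nest with its stripe at the knob end (about (250,202) in the top view), and the knob is still out. Next I'll pinch the knob and push it home.

```bash
python3 -m pendant '[[-2.5,1,0,0,0,0],[-2.5,1,50,0,0,0],[-2.5,1,95,0,0,0],[-2.5,1,109,0,0,0],[-2.5,1,109,0,0,0],[-2.5,1,109,0,0,0]]' 87 && python3 -m pendant '[[0,0,0,0,0,0],[0,0,0,0,0,0],[0,0,0,0,0,0],[0,0,0,0,0,0],[0,0,0,0,0,0],[0,0,0,0,0,0],[0,0,0,0,0,0],[0,0,0,0,0,0]]' 20 45 && python3 -m pendant '[[5,0,0,0,0,0],[10,0,0,0,0,0],[15,0,0,0,0,0],[20,0,0,0,0,0],[24,0,0,0,0,0],[26,0,0,0,0,0],[26,0,0,0,0,0],[26,0,0,0,0,0]]'
```

```text
time_s: 24.6
tcp_pos: [0.4557, 0.2163, 0.0535]
eef_rot: [-179.9, -0.1, -12.4]
contact_force: [-0.2, 0.5, 0.8]
gripper_width: 0.0871
gripper_force: 0.0
time_s: 25.6
tcp_pos: [0.4542, 0.2142, 0.0519]
eef_rot: [179.8, 0.0, -12.4]
contact_force: [1.3, -5.2, 1.8]
gripper_width: 0.0253
gripper_force: 45.0
time_s: 26.6
tcp_pos: [0.4779, 0.2091, 0.0518]
eef_rot: [179.8, 0.2, -12.4]
contact_force: [-11.4, 0.7, 9.1]
gripper_width: 0.0248
gripper_force: 45.1
```

Travelled 24 mm to the stop. Release, withdraw, and check.

```bash
python3 -m pendant '[[0,0,0,0,0,0],[0,0,0,0,0,0],[0,0,0,0,0,0],[0,0,0,0,0,0],[0,0,0,0,0,0],[0,0,-50,0,0,0],[0,0,-110,0,0,0],[0,150,-150,0,0,0],[0,250,-150,0,0,0],[0,250,-150,0,0,0],[0,250,-150,0,0,0],[0,250,-150,0,0,0],[0,250,-150,0,0,0],[0,250,-150,0,0,0]]' 87
python3 - <<'E'
from h import *
s=r.capture("scene");t=r.capture("top")
for n,im in(("scene",s),("top",t)):
    for k in blobs(im,(0,170,120),(6,255,255),(290,130,340,175) if n=="scene" else (220,200,275,270))[1][:2]:print(n,cen(k).round(1),cv2.contourArea(k))
f=lambda im,x,y,w,h:cv2.resize(im[y:y+h,x:x+w],(400,300),interpolation=cv2.INTER_CUBIC)
cv2.imwrite("pics/c6.png",np.hstack([f(s,305,125,92,69),f(t,215,165,92,69)])[:,:,::-1])
E
```

```text
time_s: 28.35
tcp_pos: [0.4266, -0.0334, 0.2019]
eef_rot: [180.0, 0.0, -12.4]
contact_force: [0.0, 0.3, 0.0]
gripper_width: 0.087
gripper_force: 0.0
scene [320.4 152.4] 25.5
top [245.2 222.1] 71.0
```

View pics/c6.png

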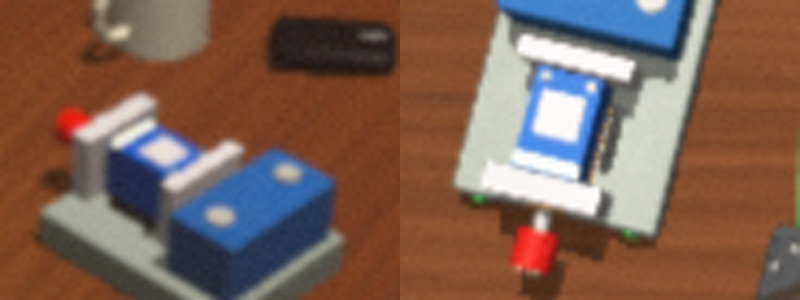

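The knob is back at its original home pixels, (320,152) in the scene view and (245,222) in the top view. The cartridge is flat and its stripe faces the knob.

```bash
python3 -c "
from plant import r
print(r.close_job())"
```

```text
the job is handed in; nothing more can be done
None
```

I handed the job in at about 28 s of the 72 s allowed: the blue cartridge sits flat in the nest, striped end to the knob, and the knob is fully home; the hand-in returned no verdict, so this rests on the final pictures.

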